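# Switch off the stirrer under the conical flask

## Task

Two identical stirrers stand on the bench. The conical flask with the dark contents is done: switch off the stirrer that carries it by turning its blue speed knob fully anticlockwise (seen from above) to the end stop. Leave the flask standing on its plate, and leave the other stirrer's knob as it is.

Things in the scene. Friction and masses are not known exactly. Their poses are not given: they have to be found in the camera images.
- flask_knob (a joint): speed knob of the flask's stirrer, the one to turn; radians from the off stop: 0 = off, fully anticlockwise seen from above (pointer at half past seven, red dot); grows clockwise up to 4.71. Starts at 0.8 to 1.35. Vertical axis; stays where it is left (friction about 0.05 N m, no spring); hard stop at 0
- flask_knob_grip (a point): on that knob's axis, 95 mm above the bench; turns with it. Blue upright grip bar 42 mm long (along this point's x), 14 mm thick (y), 32 mm tall, its top 7 mm above this point; white pointer line at its -x end. It rises from a blue disc of 44 mm diameter, top 23 mm below this point, at the near end of a white stirrer 150 x 290 mm, 58 mm high, fixed, yawed up to 12 degrees
- flask: conical glass flask with dark grey contents, 68 mm wide, 105 mm high, loose, upright on the round white plate (top 64 mm above the bench) of the stirrer to switch off, about 170 mm behind the knob's axis; origin at the centre of its underside, z up
- beaker_knob_pointer (a point): tip of the pointer line of the other stirrer's identical knob, 20 mm from its axis and 102 mm above the bench; that stirrer carries an empty glass beaker (61 mm wide, 70 mm high). Not to be turned
There are look-alikes about, which are no part of the job. Leave any pink look-alike of the flask alone.

How it is judged:
At the end, for the whole second after the job is handed in: The knob of the flask's stirrer is within 10 degrees of its anticlockwise (off) stop, the flask stands upright (10 degrees) within 20 mm of where it stood, and the pointer tip of the other stirrer's knob is within 6 mm (about 17 degrees) of where it was (value of joint flask_knob below 0.175 rad and distance of flask from where it was at the start of the episode below 0.02 m and angle between flask's own z axis and vertical below 0.175 rad and distance of beaker_knob_pointer from where it was at the start of the episode below 0.006 m); the robot touches nothing.
It fails at once if the flask is tipped by more than 25 degrees (angle between flask's own z axis and vertical above 0.44 rad).
It fails at once if the other stirrer's knob is turned (distance of beaker_knob_pointer from where it was at the start of the episode above 0.01 m).
It also fails if it takes over 32 s, if anything falls off the work surface, if the arm or the gripper's body presses on something with over 40 N, if the wrist force passes 120 N, or if a joint passes its speed limit or range.

## Robot

A 6-joint arm with a two-finger parallel gripper is mounted at the origin on a cart in front of the work surface, level with it; the furniture and walls round the work are solid. World frame = base frame: x ahead of the robot, y to its left, z up, the work surface at z = 0. Lengths are in m, angles in rad, forces in N, time in s.
With the tool pointing down it reaches from about 0.25 to 0.85 m from the base axis. Payload 12.5 kg.
Tool frame: the origin (TCP) lies midway between the tips of the shut fingers; the grasp point (between the pads) lies 19 mm behind it; z points along the fingers, y is the line along which they close (so a half turn about z gives the same grasp; the last joint's range is limited). The gripper opens to 93 mm and grips with 3 to 60 N. Pads are 15 mm wide; open, the fingers measure 128 mm over their backs; the gripper's body (75 mm by 188 mm) begins 65 mm behind the grasp point.
Start: joints at [-1.328, 0.351, 1.652, -0, 1.139, -0.085], TCP at [0.177, -0.521, 0.219] pointing down, gripper open.
Joint ranges: [-2.75, 2.75], [-0.79, 2.1], [0.01, 2.65], [-1.57, 4.71], [0.07, 3.14], [-2.87, 2.87]. Speed limits (rad/s): [2.22, 2.22, 2.79, 3.14, 3.14, 3.14].

## Interface

Orientations are given as [roll, pitch, yaw] about the fixed x, y, z axes, in that order (R = Rz(yaw) Ry(pitch) Rx(roll)).
In Python, from station import arm gives the robot as it stands. The module is installed in compiled form; this text tells all that it offers.
- The arm moves only by the tool send_rows, never from a script. Its argument "commands" is a list that holds one entry, the list of rows, each a list of 7 numbers: the turn, a rotation vector about the tool's x, y, z in rad, then the shift along the tool's x, y, z in cm, then the closure in counts, from 0 (fully open) to 255 (shut). In form: [[[ax, ay, az, tx, ty, tz, claw], ...]]. A call has 1 to 5 rows; each row is the pose to reach, as a shift and turn from the pose commanded when the call began, along the tool's axes at that moment; what a row does not reach only later rows make up. A row lasts 1/12 s, in which the tool goes at most 41.7 mm and 7.16 degrees, less where a joint would pass 70% of its speed; a pose out of reach is approached as far as the arm can. A call with a gripper value outside its range is refused whole. The fingers move at their own pace and stop on an object; "grip_force" is the grip in N (left out, the last holds). Time passes only in rows, so rows that repeat a pose let the fingers close. It gives the time, the measured TCP pose, the force, the opening and the grip force at its end, in the units of the state.
- arm.sense(): the state, without advancing time (a new reading comes with each control period).
- arm.read_camera(name): name is "side" or "top"; returns the picture (480x640x3 uint8, blue, green, red); there is no depth.
- arm.camera_info(name): a dict with "intrinsics" (3x3 intrinsics, pixels), "R" (3x3) and "t" (3): a world point X has camera coordinates R X + t. Camera axes: x right, y down, z forward; pixel columns grow to the right and rows downward; lengths in m; the calibration is good to about 2 mm. A picture is of the moment at which its call begins. camera_info takes no time and is no camera call.
- arm.hand_in(): hands the job in; it is judged then, once.
The state is a dict: "time": time; "joint_pos": joint angles; "dq": joint speeds; "joint_torque": joint torques, N m; "position": TCP position; "tcp_rot": TCP orientation; "wrist_force": force on the tool from outside, world axes, zero at the start; "wrist_torque": the same for the moment, N m; "finger_gap": finger opening in m; "gripper_force": force on a finger pad.
Only numpy, scipy, OpenCV 4.12 (cv2) and the standard library are available. Lean on these libraries where they do the work, as an engineer would, in place of code of your own. Each camera call takes 0.05 s, during which the arm holds its last target. There are 200 camera calls.

## Working session

There is one attempt and no reset: what is moved stays moved. The work goes in short steps, Python scripts to look and compute and a tool call to move; the robot and the scene stay as the last step left them, time stands still between calls to the robot, and variables do not carry over. Pictures are saved under pics/ and viewed, at most 10 in all, crops included, and the job is handed in when it is done.

Besides the shell and the picture viewer there is one more tool, called after ">>>" in YAML: its name, and indented under it one key for each argument. send_rows: Moves the arm, as the interface text tells. Its arguments: {"type":"object","properties":{"commands":{"type":"array","items":{"type":"array","items":{"type":"array","items":{"type":"number"}}}},"grip_force":{"type":"number"}},"required":["commands"]}

```bash
mkdir -p pics; python3 - <<'E'
from station import arm
import cv2
for n in("top","side"):
    cv2.imwrite(f"pics/{n}0.png",arm.read_camera(n)); i=arm.camera_info(n); print(n,i)
s=arm.sense();print(s)
E
```

```text
top {'intrinsics': array([[481.1992259 ,   0.        , 314.75455449],
       [  0.        , 481.1992259 , 240.29007438],
       [  0.        ,   0.        ,   1.        ]]), 'R': array([[-0.00992181, -0.99993467, -0.00567496],
       [-0.99769039,  0.0102806 , -0.06714314],
       [ 0.0671971 ,  0.00499567, -0.99772721]]), 't': array([0.01599983, 0.54789293, 1.11782817])}
side {'intrinsics': array([[543.47517823,   0.        , 315.4938049 ],
       [  0.        , 543.47517823, 238.33087778],
       [  0.        ,   0.        ,   1.        ]]), 'R': array([[-0.99448839, -0.10224724, -0.02320204],
       [-0.04536978,  0.61917355, -0.7839424 ],
       [ 0.09452204, -0.77856895, -0.62039985]]), 't': array([0.55251902, 0.12226194, 1.19190621])}
{'time': 0.1, 'joint_pos': array([-1.32759657e+00,  3.51170957e-01,  1.65234759e+00,  2.86933544e-05,
        1.13905159e+00, -8.46035880e-02]), 'dq': array([-0.00036949, -0.00058628, -0.00060351, -0.00011253,  0.00013703,
       -0.00050831]), 'joint_torque': array([ 5.27309185e-04, -4.98027849e+01, -2.85704631e+01,  6.99750124e-02,
        2.39014858e-02, -3.75367347e-05]), 'position': array([ 0.1770392 , -0.52042032,  0.21816625]), 'tcp_rot': array([-3.14062088e+00, -1.08554779e-04,  3.27791277e-01]), 'wrist_force': array([ 0.24469144, -1.28590922,  0.06519569]), 'wrist_torque': array([-0.01318031,  0.03329538,  0.01330491]), 'gripper_force': 0.0, 'finger_gap': 0.09294873442343235}
```

View pics/top0.png

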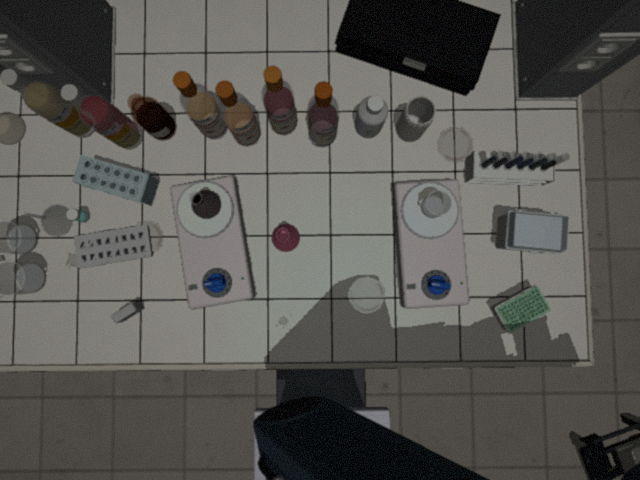

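View pics/side0.png

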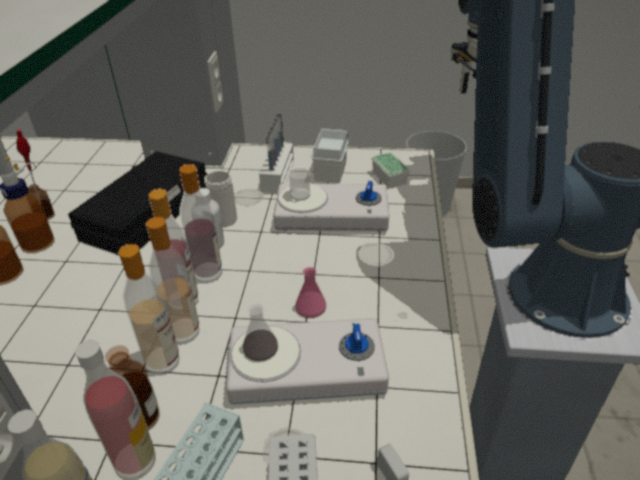

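The dark flask is on the left stirrer: top image plate at (205,208), knob at (215,283). In the side image its knob is at (357,342). Next I'll measure the knob.

```bash
cat > h.py <<'E'
from station import arm
import cv2,numpy as np
def ray(n,uv,z):
    i=arm.camera_info(n);R,t=np.array(i["R"]),np.array(i["t"])
    d=R.T@np.linalg.inv(i["intrinsics"])@[uv[0],uv[1],1];c=-R.T@t
    return c+d*(z-c[2])/d[2]
E
python3 - <<'E'
from h import *
im=cv2.imread("pics/top0.png");sd=cv2.imread("pics/side0.png")
def blob(m,n,z,nm):
    k=np.argwhere(m)[:,::-1].astype(float);P=np.array([ray(n,p,z)[:2] for p in k])
    c=P.mean(0);w,v=np.linalg.eigh(np.cov((P-c).T));print(nm,len(k),k.mean(0),c,np.degrees(np.arctan2(v[1,1],v[0,1])),np.sqrt(12*w))
def blue(a,x0,y0,x1,y1,th):
    m=np.zeros(a.shape[:2],bool);s=a[y0:y1,x0:x1].astype(int);m[y0:y1,x0:x1]=(s[...,0]-s[...,2]>40)&(s[...,0]>th);return m
for th in(60,100,130,150): blob(blue(im,190,260,240,305,th),"top",.09,f"top{th}")
for th in(60,100,130): blob(blue(sd,330,315,385,365,th),"side",.09,f"side{th}")
print("flask",ray("top",(205,208),.064))
for p in [(172,185),(235,176),(255,298),(190,307)]: print(ray("top",p,.058))
a=cv2.resize(im[255:310,185:245],None,fx=9,fy=9,interpolation=cv2.INTER_CUBIC)
b=cv2.resize(sd[315:370,325:390],None,fx=9,fy=9,interpolation=cv2.INTER_CUBIC)
b=cv2.resize(b,(int(b.shape[1]*.4),495)) if 0 else b
o=np.hstack([a,b]);cv2.imwrite("pics/k.png",cv2.resize(o,None,fx=.7,fy=.7))
E
```

```text
top60 241 [214.95020747 283.16182573] [0.45087787 0.23077628] -148.59288012070505 [0.03504584 0.03713875]
top100 19 [214.05263158 285.78947368] [0.44513008 0.23273278] 63.90221212458431 [0.0143071  0.03693588]<stdin>:5: RuntimeWarning: Mean of empty slice.
  ret = ret.dtype.type(ret / rcount)
  avg = a.mean(axis, **keepdims_kw)
  ret = um.true_divide(
<stdin>:5: RuntimeWarning: Degrees of freedom <= 0 for slice
  c *= np.true_divide(1, fact)
  c *= np.true_divide(1, fact)
Traceback (most recent call last):
ValueError: not enough values to unpack (expected 2, got 0)

During handling of the above exception, another exception occurred:

Traceback (most recent call last):
numpy.linalg.LinAlgError: 0-dimensional array given. Array must be at least two-dimensional
```

```bash
python3 - <<'E'
from h import *
im=cv2.imread("pics/top0.png");sd=cv2.imread("pics/side0.png")
print("disc@.072",ray("top",(215,283.2),.072),"flask",ray("top",(205,208),.064))
for p in [(172,185),(235,176),(255,298),(190,307)]: print(ray("top",p,.058))
f=lambda a:cv2.resize(a,None,fx=6.5,fy=6.5,interpolation=cv2.INTER_CUBIC)
o=np.hstack([f(im[255:310,185:245]),f(sd[315:370,325:385])]);o=np.clip(o.astype(int)*1.5,0,255).astype(np.uint8)
cv2.imwrite("pics/k.png",o);print(o.shape)
E
```

```text
disc@.072 [0.45043204 0.23449327 0.072     ] flask [0.62131448 0.25970372 0.064     ]
[0.67623421 0.33741615 0.058     ]
[0.6955706  0.19236709 0.058     ]
[0.41590776 0.1467394  0.058     ]
[0.39708897 0.29385113 0.058     ]
(358, 780, 3)
```

View pics/k.png

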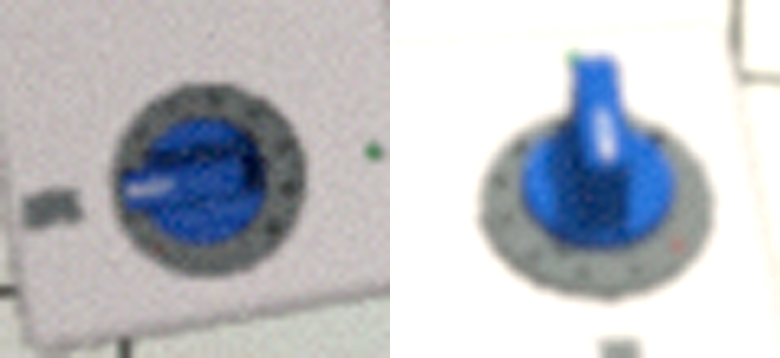

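The crop shows the bar pointer at about 9 o'clock (tip near top-image (204,284)) and the red dot at lower left. The two directions are about 45° apart, which fits q≈0.8.

Estimates:
- **Knob axis:** about (0.452, 0.2325). The ring, disc, bar top and flask offset all agree with this.
- **Bar heading:** about 97.5°.
- **Tool yaw:** from 97.5° to about 145°.

I'll travel first.

>>> send_rows:
  commands:
    - [[0,0,0,2.5,-3.12,0,0],[0,0,0,5,-6.24,0,0],[0,0,0,7.5,-9.36,0,0],[0,0,0,10,-12.5,0,0],[0,0,0,12.5,-15.6,0,0]]

```text
time: 0.52
position: [0.2452, -0.3308, 0.2183]
tcp_rot: [-3.141, 0.0, 0.327]
wrist_force: [0.4, 0.0, 0.8]
finger_gap: 0.0928
gripper_force: 0.0
```

>>> send_rows:
  commands:
    - [[0,0,0,2.5,-3.12,0,0],[0,0,0,5,-6.24,0,0],[0,0,0,7.5,-9.36,0,0],[0,0,0,10,-12.5,0,0],[0,0,0,12.5,-15.6,0,0]]

```text
time: 0.93
position: [0.3133, -0.1429, 0.2187]
tcp_rot: [3.141, -0.0, 0.327]
wrist_force: [0.7, -0.1, 0.2]
finger_gap: 0.0925
gripper_force: 0.0
```

>>> send_rows:
  commands:
    - [[0,0,0,2.5,-3.12,0,0],[0,0,0,5,-6.24,0,0],[0,0,0,7.5,-9.36,0,0],[0,0,0,10,-12.5,0,0],[0,0,0,12.5,-15.6,0,0]]

```text
time: 1.35
position: [0.3815, 0.0453, 0.2187]
tcp_rot: [3.141, -0.0, 0.328]
wrist_force: [1.1, -0.3, 0.7]
finger_gap: 0.0928
gripper_force: 0.0
```

>>> send_rows:
  commands:
    - [[0,0,0,2.5,-3.12,0,0],[0,0,0,5,-6.24,0,0],[0,0,0,7.5,-9.36,0,0],[0,0,0,10,-12.5,0,0],[0,0,0,12.8,-15.6,0,0]]

```text
time: 1.77
position: [0.4521, 0.2341, 0.2184]
tcp_rot: [3.142, 0.001, 0.328]
wrist_force: [0.1, -0.5, -0.3]
finger_gap: 0.0932
gripper_force: 0.0
```

>>> send_rows:
  commands:
    - [[0,0,-0.09,0,0,0,0],[0,0,-0.18,0,0,0,0],[0,0,-0.28,0,0,0,0],[0,0,-0.37,0,0,0,0],[0,0,-0.46,0,0,0,0]]

```text
time: 2.18
position: [0.4521, 0.232, 0.2183]
tcp_rot: [-3.141, 0.001, 0.793]
wrist_force: [0.4, -0.1, -0.4]
finger_gap: 0.0931
gripper_force: 0.0
```

>>> send_rows:
  commands:
    - [[0,0,-0.09,0,0,0,0],[0,0,-0.18,0,0,0,0],[0,0,-0.28,0,0,0,0],[0,0,-0.37,0,0,0,0],[0,0,-0.46,0,0,0,0]]

```text
time: 2.6
position: [0.4522, 0.2319, 0.2184]
tcp_rot: [-3.141, 0.0, 1.252]
wrist_force: [0.1, -0.3, -0.7]
finger_gap: 0.093
gripper_force: 0.0
```

>>> send_rows:
  commands:
    - [[0,0,-0.09,0,0,0,0],[0,0,-0.18,0,0,0,0],[0,0,-0.28,0,0,0,0],[0,0,-0.37,0,0,0,0],[0,0,-0.46,0,0,0,0]]

```text
time: 3.02
position: [0.4522, 0.2319, 0.2183]
tcp_rot: [-3.141, 0.0, 1.712]
wrist_force: [0.7, -0.7, -0.3]
finger_gap: 0.0931
gripper_force: 0.0
```

Yaw is 98°, over the knob. I'll descend 13.8 cm to z=0.080, with a side view partway down.

>>> send_rows:
  commands:
    - [[0,0,0,0,0,2.5,0],[0,0,0,0,0,5,0],[0,0,0,0,0,7.5,0],[0,0,0,0,0,9.5,0],[0,0,0,0,0,9.5,0]]

```text
time: 3.43
position: [0.4503, 0.2311, 0.1202]
tcp_rot: [-3.135, 0.002, 1.708]
wrist_force: [-0.2, 0.0, -0.9]
finger_gap: 0.093
gripper_force: 0.0
```

```bash
python3 - <<'E'
from h import *
a=arm.read_camera("side")[230:400,220:450]
cv2.imwrite("pics/s1.png",cv2.resize(a,None,fx=3,fy=3,interpolation=cv2.INTER_CUBIC))
E
```

```text
(no output)
```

View pics/s1.png

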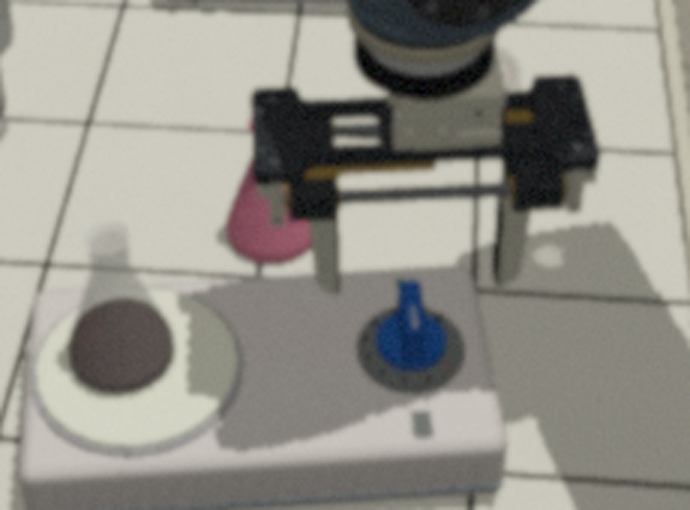

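The open fingers straddle the knob bar evenly, at crop x≈328 and 508 with the bar at 412. The flask is well clear. I'll finish the descent and close gently.

>>> send_rows:
  commands:
    - [[0,0,0,0,0,2,0],[0,0,0,0,0,4,0],[0,0,0,0,0,4.2,0],[0,0,0,0,0,4.2,0],[0,0,0,0,0,4.2,0]]

```text
time: 3.9
position: [0.4531, 0.2322, 0.0831]
tcp_rot: [3.14, -0.0, 1.708]
wrist_force: [-0.3, 1.1, -0.4]
finger_gap: 0.0932
gripper_force: 0.0
```

>>> send_rows:
  commands:
    - [[0,0,0,0,0,0,255],[0,0,0,0,0,0,255],[0,0,0,0,0,0,255],[0,0,0,0,0,0,255],[0,0,0,0,0,0,255]]
  grip_force: 15

```text
time: 4.32
position: [0.4525, 0.2319, 0.0819]
tcp_rot: [3.141, -0.0, 1.708]
wrist_force: [0.4, 0.1, 0.4]
finger_gap: 0.0643
gripper_force: 0.0
```

>>> send_rows:
  commands:
    - [[0,0,0,0,0,0,255],[0,0,0,0,0,0,255],[0,0,0,0,0,0,255],[0,0,0,0,0,0,255],[0,0,0,0,0,0,255]]

```text
time: 4.73
position: [0.4523, 0.2319, 0.0816]
tcp_rot: [-3.142, 0.0, 1.708]
wrist_force: [0.4, 0.5, -1.1]
finger_gap: 0.0306
gripper_force: 0.0
```

>>> send_rows:
  commands:
    - [[0,0,0,0,0,0,255],[0,0,0,0,0,0,255],[0,0,0,0,0,0,255],[0,0,0,0,0,0,255],[0,0,0,0,0,0,255]]

```text
time: 5.15
position: [0.4525, 0.232, 0.0817]
tcp_rot: [3.141, -0.0, 1.708]
wrist_force: [1.1, -0.1, -1.9]
finger_gap: 0.0138
gripper_force: 15.0
```

Gap is 13.8 mm, so the bar is gripped square and the forces are low. Turning anticlockwise.

>>> send_rows:
  commands:
    - [[0,0,-0.08,0,0,0,255],[0,0,-0.16,0,0,0,255],[0,0,-0.24,0,0,0,255],[0,0,-0.32,0,0,0,255],[0,0,-0.4,0,0,0,255]]

```text
time: 5.57
position: [0.4533, 0.2323, 0.0817]
tcp_rot: [3.139, 0.0, 2.112]
wrist_force: [6.0, 2.6, -6.8]
finger_gap: 0.0139
gripper_force: 15.0
```

>>> send_rows:
  commands:
    - [[0,0,-0.08,0,0,0,255],[0,0,-0.16,0,0,0,255],[0,0,-0.24,0,0,0,255],[0,0,-0.32,0,0,0,255],[0,0,-0.32,0,0,0,255]]

```text
time: 5.98
position: [0.4539, 0.2327, 0.0817]
tcp_rot: [3.138, 0.002, 2.433]
wrist_force: [8.6, 4.1, -9.4]
finger_gap: 0.0137
gripper_force: 15.0
```

```bash
python3 -c "
from h import *
print(arm.sense()['wrist_torque'])"
```

```text
[ 8.68902925e-01 -1.63032250e+00  8.02662764e-04]
```

>>> send_rows:
  commands:
    - [[0,0,-0.05,0,0,0,255],[0,0,-0.1,0,0,0,255],[0,0,-0.1,0,0,0,255]]

```text
time: 6.23
position: [0.454, 0.2329, 0.0817]
tcp_rot: [3.138, 0.002, 2.53]
wrist_force: [8.9, 6.1, -9.5]
finger_gap: 0.0137
gripper_force: 15.1
```

```bash
python3 -c "
from h import *
print(arm.sense()['wrist_torque'])
a=arm.read_camera('side')[290:400,290:430]
cv2.imwrite('pics/s2.png',cv2.resize(a,None,fx=5,fy=5,interpolation=cv2.INTER_CUBIC))"
```

```text
[ 1.1190087  -1.77950231 -0.20320349]
```

View pics/s2.png

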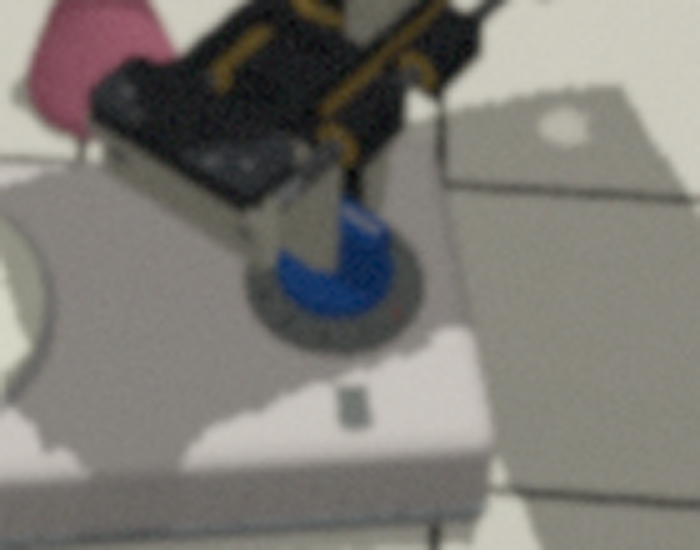

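The pointer at crop (375,225) now turns toward the red dot at (395,310). Wrist z torque has risen from 0 to -0.20 N m, which suggests the stop. A small extra push will confirm.

>>> send_rows:
  commands:
    - [[0,0,-0.04,0,0,0,255],[0,0,-0.08,0,0,0,255],[0,0,-0.08,0,0,0,255]]

```text
time: 6.53
position: [0.4542, 0.2327, 0.0818]
tcp_rot: [3.138, 0.003, 2.609]
wrist_force: [9.8, 5.0, -10.3]
finger_gap: 0.0148
gripper_force: 15.9
```

```bash
python3 -c "
from h import *
print(arm.sense()['wrist_torque'])"
```

```text
[ 0.80817303 -1.82549823 -0.29279514]
```

The gap opened to 14.8 mm and the torque grew, so the knob is against its stop. I'll ease back 0.08, release and lift.

>>> send_rows:
  commands:
    - [[0,0,0.04,0,0,0,255],[0,0,0.08,0,0,0,200],[0,0,0.08,0,0,0,100],[0,0,0.08,0,0,0,60],[0,0,0.08,0,0,0,60]]

```text
time: 6.95
position: [0.4522, 0.2319, 0.0816]
tcp_rot: [-3.141, -0.0, 2.529]
wrist_force: [-0.9, 1.1, 0.6]
finger_gap: 0.0357
gripper_force: 0.0
```

>>> send_rows:
  commands:
    - [[0,0,0,0,0,0,60],[0,0,0,0,0,0,60],[0,0,0,0,0,0,60],[0,0,0,0,0,0,60],[0,0,0,0,0,0,60]]

```text
time: 7.37
position: [0.4523, 0.2319, 0.0816]
tcp_rot: [-3.142, -0.0, 2.528]
wrist_force: [-0.6, 0.2, 0.2]
finger_gap: 0.0681
gripper_force: 0.0
```

>>> send_rows:
  commands:
    - [[0,0,0,0,0,-2.5,60],[0,0,0,0,0,-5,60],[0,0,0,0,0,-8,60],[0,0,0,0,0,-11,60],[0,0,0,0,0,-14,60]]

```text
time: 7.78
position: [0.4521, 0.2318, 0.2231]
tcp_rot: [-3.141, -0.0, 2.528]
wrist_force: [0.8, 0.7, -1.0]
finger_gap: 0.071
gripper_force: 0.0
```

```bash
python3 -c "
from h import *
a=arm.read_camera('side')[170:410,210:450]
cv2.imwrite('pics/s3.png',cv2.resize(a,None,fx=2.5,fy=2.5,interpolation=cv2.INTER_CUBIC))"
```

```text
(no output)
```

View pics/s3.png

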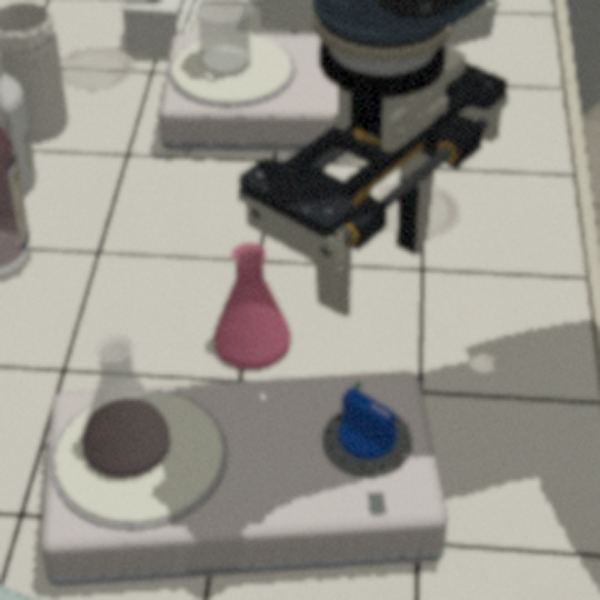

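The bar at crop (368,415) now points at the red dot (off). The flask stands on its plate at (125,430), and the gripper is clear of everything.

```bash
python3 -c "
from station import arm
print(arm.hand_in())"
```

```text
the job is handed in; nothing more can be done
None
```

I turned the flask stirrer's knob anticlockwise to its off stop and handed the job in after about 8 s. The flask is still upright on its plate, the arm never went near the other stirrer's knob, and the hand-in gave no verdict.

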